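# Clear the nearly used-up label roll off its leaning spindle

## Task

On the bag-labelling stand, slide the nearly used-up label roll (the thin one) off its leaning spindle and stand it upright on one end on the floor of the low steel tray, in the free part beside the bare cardboard core. Set it down on the tray floor before letting go rather than dropping it. Leave the full roll on its spindle and do not disturb the core, the tamper or the steel cup.

Things in the scene. Friction and masses are not known exactly. Their poses are not given: they have to be found in the camera images.
- stand: White bent-sheet label-roll stand, fixed, 150 (x) x 300 (y) mm foot. Origin: centre of the foot, on the table; x points to its back (front is -x), z up. A 12 mm wide post at the middle of its back (x = 62 mm) carries an LED bar 30 x 220 x 17 mm along y, centred at x = +13 mm, 315 to 332 mm above the table: no room for a gripper pointing straight down.
- spindles: The stand's grey sloping plate (145 x 300 x 8 mm) with its two bare steel spindles. Origin: centre of the plate's upper face, 85 mm above the table over the stand's origin; z points along the spindles, which lean 30 degrees from vertical towards the stand's front; y is the stand's y. The spindles stand at y = +70 and -70 mm, x = 0, are 34 mm in diameter, 76 mm long with a tapered tip.
- used_roll: The nearly used-up roll of white labels on one of the two spindles (either one), 58 mm outer diameter, 70 mm tall (core ends stand 2 mm proud of the paper), bore 40 mm through its cardboard core. Origin: centre of its lower end face; z along its axis, up the spindle.
- used_roll_mid (a point): Centre of the used-up roll, on its axis at half height (35 mm from either end).
- full_roll: The full roll of white labels on the other spindle, 84 mm outer diameter, 70 mm tall (core ends stand 2 mm proud of the paper), bore 40 mm through its cardboard core. Origin: centre of its lower end face; z along its axis, up the spindle.
- tray: Low open steel tray, fixed, 160 (x) x 260 (y) mm outside, 25 mm high, walls and floor 5 mm thick. Origin: centre of its underside, on the table; z up, long side along y.
- bare_core: Bare cardboard core standing on end in the +y half of the tray, 47 mm outer diameter, 40 mm bore, 70 mm tall. Origin: centre of its lower end.
- tamper: Steel coffee tamper standing on the table near the robot, 56 mm foot, 92 mm tall. Origin: centre of its foot.
- cup: Open steel cup standing beyond the tray and the stand, 72 mm wide, 85 mm tall. Origin: centre of its foot.
There are look-alikes about, which are no part of the job. Leave any pink or yellow look-alike of the used_roll alone.

How it is judged:
On the way, in this order (a step that is already met when the one before it is completed fails the run):
1. the used-up roll has been slid clear off the end of its spindle, held in the gripper (z of used_roll in the frame of spindles above 0.078 m and contact force between the fingers and used_roll above 0.5 N), for 0.1 s.
2. the used-up roll is set down in the tray while still held: its lower end within 8 mm of the tray floor (x of used_roll_mid in the frame of tray between -0.055 and 0.055 m and y of used_roll_mid in the frame of tray between -0.105 and 0.105 m and z of used_roll_mid in the frame of tray below 0.048 m and contact force between the fingers and used_roll above 0.5 N), for 0.05 s.
At the end, for the whole second after the job is handed in: The used-up roll stands on either end (within 6 degrees) on the tray floor (within 4 mm), inside the walls, released and at rest; the full roll is within 20 mm of its start on its spindle, the bare core within 20 mm, the tamper and cup within 30 mm of theirs (x of used_roll_mid in the frame of tray between -0.055 and 0.055 m and y of used_roll_mid in the frame of tray between -0.105 and 0.105 m and z of used_roll_mid in the frame of tray between 0.036 and 0.044 m and (angle between used_roll's own z axis and vertical below 0.1 rad or angle between used_roll's own z axis and vertical above 3.04 rad) and linear speed of used_roll below 0.02 m/s and contact force between the fingers and used_roll below 0.05 N and distance of each of full_roll, bare_core from where it was at the start of the episode below 0.02 m and distance of each of tamper, cup from where it was at the start of the episode below 0.03 m); the robot touches nothing.
It fails at once if the full roll is pulled 20 mm or more from its place (distance of full_roll from where it was at the start of the episode above 0.02 m).
It fails at once if the bare core is knocked 20 mm or more (distance of bare_core from where it was at the start of the episode above 0.02 m).
It fails at once if the tamper or the cup is knocked 30 mm or more (distance of any of tamper, cup from where it was at the start of the episode above 0.03 m).
It also fails if it takes over 42 s, if anything falls off the work surface, if the arm or the gripper's body presses on something with over 40 N, if the wrist force passes 120 N, or if a joint passes its speed limit or range.

## Robot

A 6-joint arm with a two-finger parallel gripper is mounted at the origin on the work surface. World frame = base frame: x ahead of the robot, y to its left, z up, the work surface at z = 0. Lengths are in m, angles in rad, forces in N, time in s.
With the tool pointing down it reaches from about 0.275 to 0.75 m from the base axis. Payload 10.2 kg.
Tool frame: the origin (TCP) lies between the finger pads; the fingertips stand 19 mm ahead of it and the grasp point (between the pads) is the TCP (manip.tip_reach is the distance from the TCP to the fingertips, in m); z points along the fingers, x is the direction in which the jaws open and shut, and the axes are right-handed (so a half turn about z gives the same grasp; the last joint's range is limited). The gripper opens to 85 mm and grips with 20 to 120 N. Pads are 22 mm wide; open, the fingers measure 114 mm over their backs; the gripper's body (76 mm by 85 mm) begins 54 mm behind the grasp point. The pads swing forward as they close: fully open they stand 13 mm farther back than shut.
Start: joints at [-1.346, 0.313, 1.498, -0, 1.331, -0.223], TCP at [0.227, -0.473, 0.25] pointing down, gripper open.
Joint ranges: [-2.94, 2.94], [-0.97, 2.17], [0.19, 2.56], [-1.23, 4.37], [0.02, 3.11], [-2.88, 2.88]. Speed limits (rad/s): [2.39, 2.39, 3.01, 3.14, 3.14, 3.14].

## Interface

Orientations are given as a unit quaternion [x, y, z, w].
In Python, from plant import manip, fingers, inverse_kinematics, optics, readout gives the robot as it stands. Calls block until the motion is done:
- manip.move_to(position, orientation): joint-space move of the TCP to a pose.
- manip.move_l(position, frame=None, vel=0.15, max_force=None): straight line of the TCP; frame=None keeps the orientation; vel is the mean speed in m/s. With max_force (N) it stops when the force on the tool has changed by that much, and returns True; else False.
- manip.movej(angles): joint-space move.
- fingers.ungrasp() and fingers.gripper_close(strength=None): open the fingers fully, or close them until they stop; strength is the grip in N (None keeps the last).
- manip.wait(seconds).
- inverse_kinematics(position, orientation): joint angles nearest the present ones, or None.
- optics.get_image(name): name is "side" or "top" or "wrist"; returns (picture, depth): 480x640x3 uint8, red, green, blue; 480x640 float32, m along the optical axis (not along the pixel's ray), 0 where there is no reading.
- optics.camera_info(name): a dict with "camera_matrix" (3x3 intrinsics, pixels), "R" (3x3) and "t" (3): a world point X has camera coordinates R X + t. Camera axes: x right, y down, z forward; pixel columns grow to the right and rows downward; lengths in m; the calibration is good to about 2 mm. A picture is of the moment at which its call begins: read the wrist's pose just before it. camera_info takes no time and is no camera call; for the wrist camera it gives the pose at the moment of the call.
A pose or a line that the arm cannot do raises manip.MotionError and nothing moves.
- manip.close_job(): hands the job in, once; it reports no verdict.
Readings, each from a call of its own:
- readout.get_clock(): time.
- readout.get_joints(): joint angles.
- readout.get_qd(): joint speeds.
- readout.get_joint_efforts(): joint torques, N m.
- readout.get_tcp_pos(): TCP position.
- readout.get_tcp_rot(): TCP orientation.
- readout.get_ft_force(): force on the tool from outside, world axes, zero at the start.
- readout.get_moment(): the same for the moment, N m.
- readout.get_gripper_width(): finger opening in m.
Only numpy, scipy, OpenCV 4.12 (cv2) and the standard library are available. Lean on these libraries where they do the work, as an engineer would, in place of code of your own. Each camera call takes 0.05 s, during which the arm holds its last target. There are 200 camera calls.

## Working session

There is one attempt and no reset: what is moved stays moved. The work goes in short steps, each a Python script; the robot and the scene stay as the last script left them, time stands still between calls to the robot, and variables do not carry over. Pictures are saved under pics/ and viewed, about 8 in all and at most 12, crops included, and the job is handed in when it is done.

```bash
ls; mkdir -p pics
python3 - <<'E'
from plant import optics,readout
import numpy as np,cv2
for n in("side","top"):
    p,d=optics.get_image(n); np.savez(""+n,p=p,d=d,**optics.camera_info(n))
    cv2.imwrite(f"pics/{n}0.png",p[:,:,::-1])
    print(n,optics.camera_info(n)); 
print(readout.get_clock(),readout.get_tcp_rot())
E
```

```text
pics
side {'camera_matrix': array([[462.71195926,   0.        , 320.35836284],
       [  0.        , 462.71195926, 237.97626564],
       [  0.        ,   0.        ,   1.        ]]), 'R': array([[-0.96606872, -0.25783448,  0.01525132],
       [-0.20136452,  0.71487407, -0.66963228],
       [ 0.16175151, -0.64998188, -0.7425362 ]]), 't': array([0.55479572, 0.1483733 , 0.99825487])}
top {'camera_matrix': array([[465.35266212,   0.        , 322.0949267 ],
       [  0.        , 465.35266212, 242.75945447],
       [  0.        ,   0.        ,   1.        ]]), 'R': array([[-0.05060396, -0.9987164 , -0.00218916],
       [-0.97548851,  0.04989681, -0.21431862],
       [ 0.21415275, -0.00870987, -0.97676135]]), 't': array([0.0546548 , 0.57862928, 0.87215471])}
0.1 [ 8.46459782e-01 -5.32452361e-01 -3.99747231e-04 -4.00685123e-04]
```

View pics/side0.png

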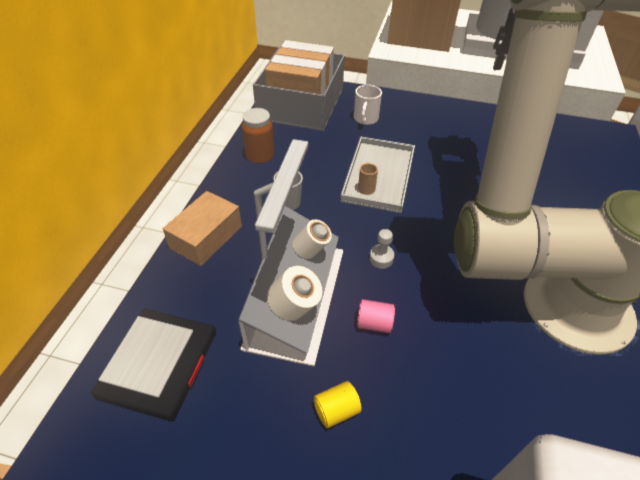

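View pics/top0.png

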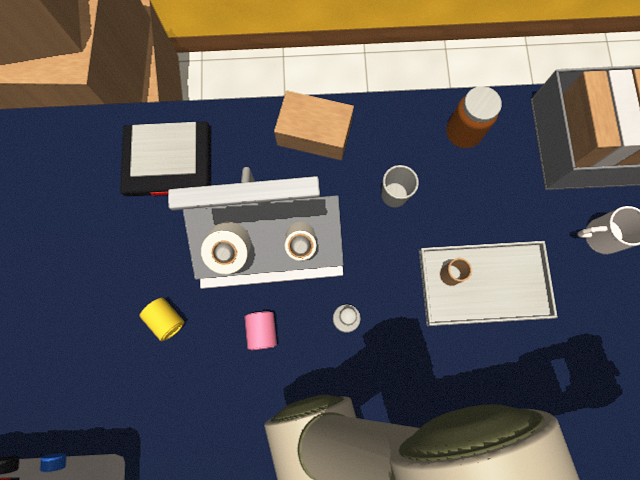

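```bash
cat > h.py <<'E'
import numpy as np,cv2
def load(n): return np.load(f"{n}.npz")
def deproj(c,u,v,d):
    K,R,t=c["camera_matrix"],c["R"],c["t"]
    return R.T@(np.linalg.inv(K)@[u,v,1]*d-t)
def onz(c,u,v,z):
    K,R,t=c["camera_matrix"],c["R"],c["t"]
    o=-R.T@t; r=R.T@np.linalg.inv(K)@[u,v,1]
    return o+r*(z-o[2])/r[2]
def proj(c,X):
    q=c["camera_matrix"]@(c["R"]@np.asarray(X,float)+c["t"]); return q[:2]/q[2]
E
python3 - <<'E'
from h import *
c=load("top");p,d=c["p"],c["d"]
np.set_printoptions(precision=4,suppress=True)
for u,v in[(201,286),(343,274),(343,267),(200,278),(330,205),(335,230),(260,262),(330,262),(262,225),(300,258),(300,230),(189,200),(318,187),(303,249)]:
    print(u,v,deproj(c,u,v,d[v,u]))
print("tray",[onz(c,*q,.025)[:2] for q in[(420,249),(545,242),(556,318),(428,325)]])
print("core",deproj(c,457,271,d[271,457]),onz(c,459,271,.07),"tamper",onz(c,347,316,.09),"cup",onz(c,400,180,.085))
i=cv2.resize(p[170:300,170:360,::-1],None,fx=4,fy=4,interpolation=cv2.INTER_CUBIC)
cv2.imwrite("pics/c1.png",i)
E
```

```text
201 286 [0.5137 0.2827 0.0049]
343 274 [ 0.525  -0.0163 -0.0031]
343 267 [ 0.5398 -0.0171 -0.0014]
200 278 [0.524  0.2737 0.0483]
330 205 [0.6448 0.0064 0.1088]
335 230 [ 0.5995 -0.0012  0.0877]
260 262 [0.5487 0.1513 0.0577]
330 262 [0.5422 0.0112 0.0539]
262 225 [0.6142 0.1406 0.0985]
300 258 [0.5392 0.068  0.1302]
300 230 [0.5863 0.0649 0.1546]
189 200 [0.5949 0.2168 0.3316]
318 187 [0.6049 0.0293 0.3321]
303 249 [0.5525 0.0612 0.1464]
tray [array([ 0.5652, -0.1784]), array([ 0.5668, -0.4407]), array([ 0.4096, -0.4388]), array([ 0.4088, -0.1795])]
core [ 0.5185 -0.2571  0.0016] [ 0.5086 -0.2407  0.07  ] tamper [ 0.4312 -0.0143  0.09  ] cup [ 0.6973 -0.1383  0.085 ]
```

View pics/c1.png

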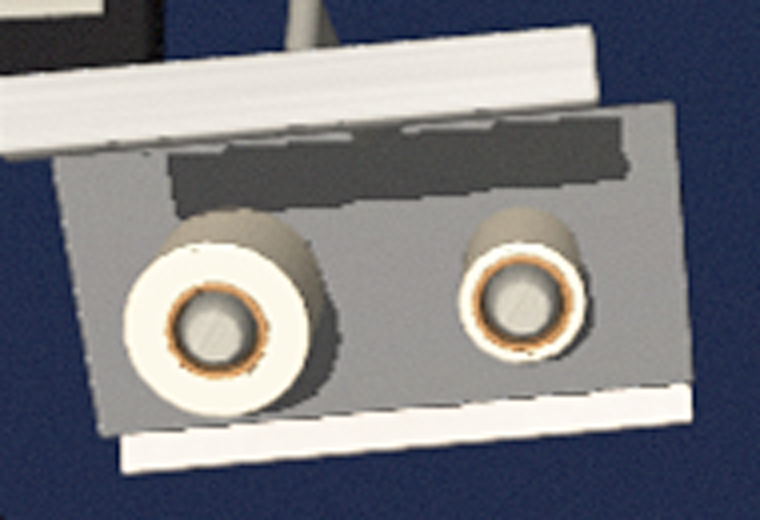

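Run:
```python
from h import *
from scipy.spatial.transform import Rotation as Ro
np.set_printoptions(precision=4,suppress=True)
c=load("top");d=c["d"]
P=np.array([deproj(c,u,v,d[v,u]) for u in list(range(262,280))+list(range(325,336)) for v in range(222,262)])
m=P.mean(0)
for _ in range(3):
    r=P-m; n=np.linalg.svd(r,full_matrices=False)[2][2]; n*=np.sign(n[2]); k=abs(r@n)<.006; P=P[k]; m=P.mean(0)
print("normal",n,len(P),"lean",np.degrees(np.arccos(n[2])),"yaw",np.degrees(np.arctan2(-n[1],-n[0])))
a=onz(c,200.5,288.2,.002);b=onz(c,343,275.3,.002); y=(a-b)/np.linalg.norm(a-b)
yaw=np.arctan2(-y[0],y[1]); print("edge",a,b,np.linalg.norm(a-b),np.degrees(yaw))
x=np.array([np.cos(yaw),np.sin(yaw),0]); O=(a+b)/2+.075*x; O[2]=0
R=(Ro.from_euler("z",yaw)*Ro.from_euler("y",-30,degrees=True)).as_matrix()
C=O+[0,0,.085]; print("O",O,"plane resid",(C-m)@n)
for s in(70,-70):
    for z in(.07,.076): 
        X=C+R@[0,s/1e3,z]; print(s,z,X,proj(c,X),"crop",(proj(c,X)-[170,170])*4)
    X=C+R@[0,s/1e3,.0];print(X)
s=load("side")
for yy in(.07,-.07): print("side",proj(s,C+R@[0,yy,.07]))
```

```text
normal [-0.5449 -0.0177  0.8383] 173 lean 33.04009502604691 yaw 1.859955176584129
edge [0.5095 0.2845 0.002 ] [ 0.5215 -0.0159  0.002 ] 0.3005932130907099 2.292460490959774
O [0.5905 0.1373 0.    ] plane resid 0.0005831711652979119
70 0.07 [0.5527 0.2058 0.1456] [223.5737 252.9626] crop [214.2949 331.8504]
70 0.076 [0.5497 0.2057 0.1508] [223.0479 254.0307] crop [212.1915 336.123 ]
[0.5877 0.2072 0.085 ]
-70 0.07 [0.5583 0.066  0.1456] [300.2848 246.1126] crop [521.1392 304.4505]
-70 0.076 [0.5553 0.0658 0.1508] [300.2805 247.1313] crop [521.1221 308.5251]
[0.5933 0.0674 0.085 ]
side [303.9547 285.4238]
side [320.692  230.8659]
```

```bash
cat >> h.py <<'E'
from scipy.spatial.transform import Rotation as Ro
YAW=np.radians(2.29); C=np.array([.5905,.1373,.085])
RS=(Ro.from_euler("z",YAW)*Ro.from_euler("y",-30,degrees=True)).as_matrix()
def S(x,z,y=-.07): return C+RS@[x,y,z]
def grasp_q(sg):
    X=sg*RS[:,1]; Z=-RS[:,2]; return Ro.from_matrix(np.c_[X,np.cross(Z,X),Z]).as_quat()
E
python3 - <<'E'
from h import *
from plant import *
np.set_printoptions(precision=4,suppress=True)
for sg in(1,-1):
    for z in(.04,.16,.22): print(sg,z,S(0,z),inverse_kinematics(S(0,z),grasp_q(sg)))
for a in(90,-90): 
    az=np.arctan2(-.365,.487)
    for z in(.045,.25): print(a,inverse_kinematics([.487,-.365,z],(Ro.from_euler("z",az+np.radians(a))*Ro.from_euler("x",180,degrees=True)).as_quat()))
E
```

```text
1 0.04 [0.5733 0.0666 0.1196] [-0.1209  0.3825  1.8821  0.2249  0.3674 -1.9208]
1 0.16 [0.5134 0.0642 0.2236] [-0.146   0.0973  1.929   0.1631  0.6054 -1.8668]
1 0.22 [0.4834 0.063  0.2755] [-0.1617 -0.0339  1.9184  0.1478  0.7477 -1.8548]
-1 0.04 [0.5733 0.0666 0.1196] [-0.1209  0.3825  1.8821  0.2249  0.3674  1.2208]
-1 0.16 [0.5134 0.0642 0.2236] [-0.146   0.0973  1.929   0.1631  0.6054  1.2748]
-1 0.22 [0.4834 0.063  0.2755] [-0.1617 -0.0339  1.9184  0.1478  0.7477  1.2868]
90 [-0.8354  0.7137  1.4413 -0.      0.9866 -1.7631]
90 [-0.8354  0.5007  1.2254  0.      1.4155 -1.7631]
-90 [-0.8354  0.7137  1.4413 -0.      0.9866  1.3785]
-90 [-0.8354  0.5007  1.2254 -0.      1.4155  1.3785]
```

Run:
```python
from h import *
from plant import *
np.set_printoptions(precision=4,suppress=True)
w=optics.camera_info("wrist"); cam=-w["R"].T@w["t"]
ct=Ro.from_quat(readout.get_tcp_rot()).inv().apply(cam-readout.get_tcp_pos()); print("cam in tool",ct)
# choose the camera on the robot/front side (away from LED bar)
sg=min((1,-1),key=lambda s:Ro.from_quat(grasp_q(s)).apply(ct)@RS[:,0]); print(sg)
manip.move_to(S(0,.22),grasp_q(sg)); manip.move_l(S(0,.16))
w=optics.camera_info("wrist"); p,d=optics.get_image("wrist"); np.savez("wr",p=p,d=d,**w)
q=p[:,:,::-1].copy()
for z in(0.,.07):cv2.circle(q,tuple(map(int,proj(w,S(0,z)))),4,(0,0,255),-1); print(proj(w,S(0,z)))
cv2.imwrite("pics/w1.png",q); print(readout.get_clock(),readout.get_tcp_pos())
```

```text
cam in tool [-0.0005 -0.0787 -0.1227]
1
[314.4856 224.8927]
[314.4649 256.0237]
2.8333 [0.5135 0.064  0.2244]
```

View pics/w1.png

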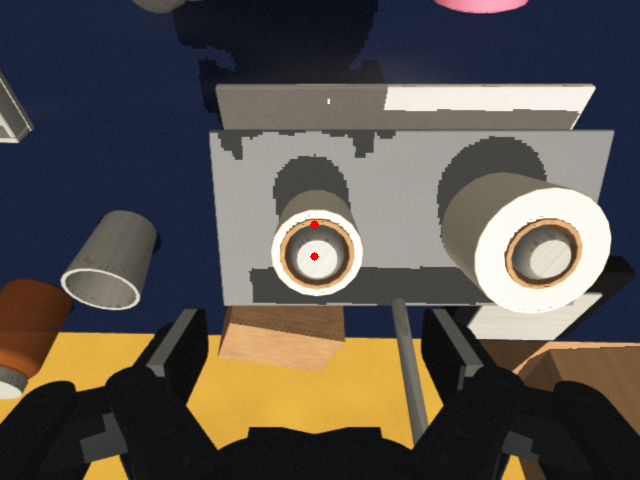

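Wrist view: the used roll's ring is centred at (317,249), the prediction was (314,256). That is about 2 mm in +y and 3 mm to the front, which the bore slack explains. The full roll is at (545,255), clear of the fingers. I'll correct and grasp.

Run:
```python
from h import *
from plant import *
np.set_printoptions(precision=4,suppress=True)
G=lambda z:S(-.003,z,-.068)
print(manip.move_l(G(.15)),manip.move_l(G(.041),vel=.08,max_force=15),readout.get_tcp_pos(),G(.041),readout.get_ft_force())
fingers.gripper_close(40); manip.wait(.3); print("w",readout.get_gripper_width(),readout.get_ft_force())
print(manip.move_l(G(.056),vel=.04,max_force=30),readout.get_ft_force(),readout.get_gripper_width())
w=optics.camera_info("wrist"); p,d=optics.get_image("wrist"); cv2.imwrite("pics/w2.png",p[:,:,::-1])
print(readout.get_clock(),readout.get_tcp_pos())
```

```text
False False [0.5702 0.0684 0.1194] [0.5701 0.0684 0.119 ] [-0.1903  0.8733  0.4091]
w 0.05842548013587221 [-5.8997 -0.6823  6.7823]
False [ 0.2598  0.3255 -0.8932] 0.05806052285252929
5.85 [0.5626 0.0681 0.132 ]
```

View pics/w2.png

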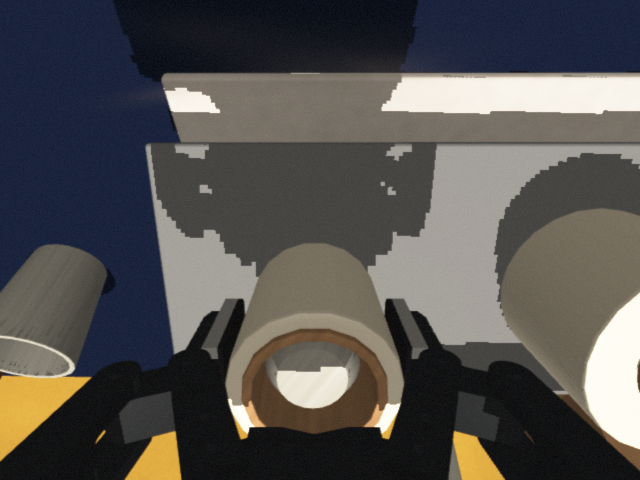

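The roll is held at 58.1 mm. It has risen along the spindle, with the spindle tip now down inside the bore. I'll pull it off and carry it over the tray.

Run:
```python
from h import *
from plant import *
np.set_printoptions(precision=4,suppress=True)
G=lambda z:S(-.003,z,-.068)
print(manip.move_l(G(.17),vel=.08,max_force=30),readout.get_ft_force()); manip.wait(.3)
p0=readout.get_tcp_pos(); manip.move_l(p0+np.array([-.02,-.05,.05]))
az=np.arctan2(-.365,.487)
q=(Ro.from_euler("z",az+np.pi/2)*Ro.from_euler("x",180,degrees=True)).as_quat()
manip.move_to([.487,-.37,.22],q); manip.move_l([.487,-.37,.10],vel=.1); manip.wait(.3)
print(readout.get_gripper_width(),readout.get_ft_force(),readout.get_clock(),readout.get_tcp_pos())
p,d=optics.get_image("wrist"); s,ds=optics.get_image("side")
np.savez("side2",p=s,d=ds,**optics.camera_info("side"))
crop=cv2.resize(s[110:260,280:440],None,fx=3,fy=3,interpolation=cv2.INTER_CUBIC)
o=np.zeros((450,760,3),np.uint8); o[:,:480]=crop; o[:210,480:]=cv2.resize(p,(280,210)); cv2.imwrite("pics/s2.png",o[:,:,::-1])
```

```text
False [ 0.5814  0.206  -0.5624]
0.058335950196088324 [-0.8335 -0.0323 -1.0711] 11.4667 [ 0.4871 -0.3701  0.1002]
```

View pics/s2.png

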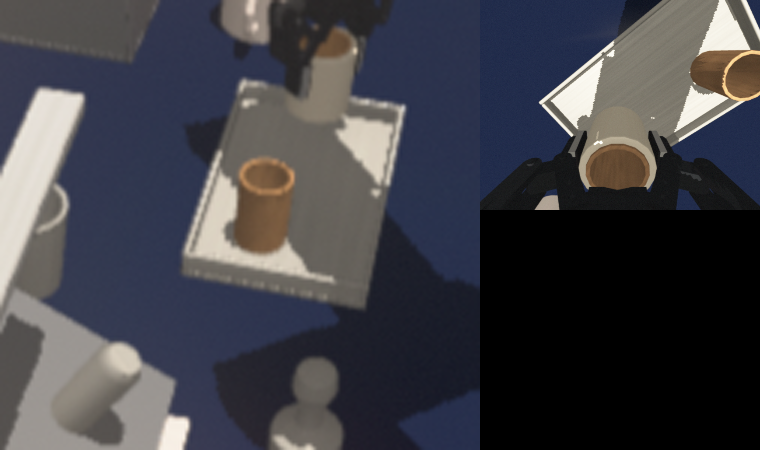

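The side crop shows the spindle bare, the roll held near-vertical over the free end of the tray, and the core and tamper untouched. I'll lower until contact.

Run:
```python
from h import *
from plant import *
np.set_printoptions(precision=4,suppress=True)
print(manip.move_l([.487,-.37,.055],vel=.06,max_force=8),readout.get_tcp_pos())
print(manip.move_l([.487,-.37,.035],vel=.015,max_force=6),readout.get_tcp_pos(),readout.get_ft_force())
manip.wait(.3)
print(readout.get_gripper_width(),readout.get_ft_force(),readout.get_moment(),readout.get_clock(),readout.get_tcp_pos())
p,d=optics.get_image("wrist"); s,ds=optics.get_image("side")
o=np.zeros((450,760,3),np.uint8); o[:,:480]=cv2.resize(s[110:260,280:440],None,fx=3,fy=3,interpolation=cv2.INTER_CUBIC); o[:210,480:]=cv2.resize(p,(280,210)); cv2.imwrite("pics/s3.png",o[:,:,::-1])
```

```text
False [ 0.4872 -0.3702  0.0554]
True [ 0.487  -0.37    0.0472] [-0.5355  1.3546  4.8558]
0.05812887254764265 [-0.1362  0.4909  5.0989] [ 0.0368  0.1391 -0.0245] 13.4583 [ 0.487  -0.37    0.0472]
```

View pics/s3.png

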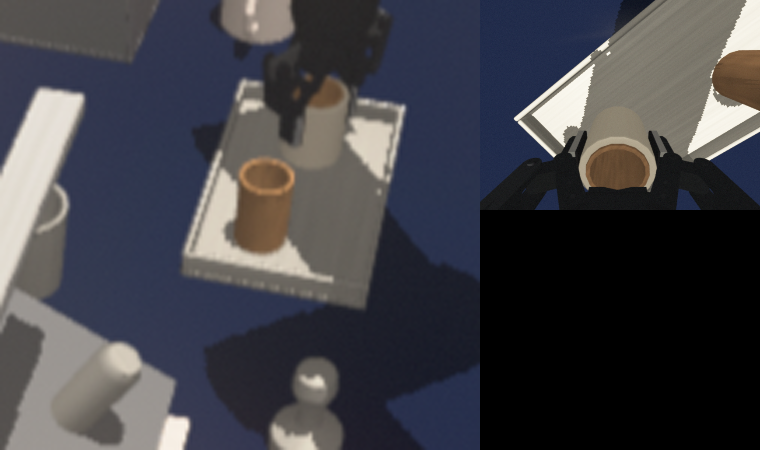

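The roll touches the floor at TCP z 0.047 (0.046 expected), so it is down and near flat. I'll release and retreat.

Run:
```python
from h import *
from plant import *
np.set_printoptions(precision=4,suppress=True)
fingers.ungrasp(); manip.wait(.3); print(readout.get_gripper_width(),readout.get_ft_force())
manip.move_l([.487,-.37,.25],vel=.12); manip.move_to([.35,-.42,.32],readout.get_tcp_rot()); manip.wait(.3)
s,ds=optics.get_image("side"); t,dt=optics.get_image("top"); np.savez("top3",p=t,d=dt,**optics.camera_info("top")); np.savez("side3",p=s,d=ds,**optics.camera_info("side"))
w=optics.camera_info("side")
o=np.zeros((450,800,3),np.uint8); o[:,:480]=cv2.resize(s[110:260,280:440],None,fx=3,fy=3,interpolation=cv2.INTER_CUBIC); o[:240,480:]=cv2.resize(t,(320,240)); cv2.imwrite("pics/s4.png",o[:,:,::-1])
for X in([.487,-.37,.075],[.487,-.37,.005]): print((proj(w,X)-[280,110])*3)
print(readout.get_clock())
```

```text
0.08553270328587986 [0.3106 0.6865 0.6989]
[320.0417  93.0445]
[311.0421 154.0787]
17.1833
```

View pics/s4.png

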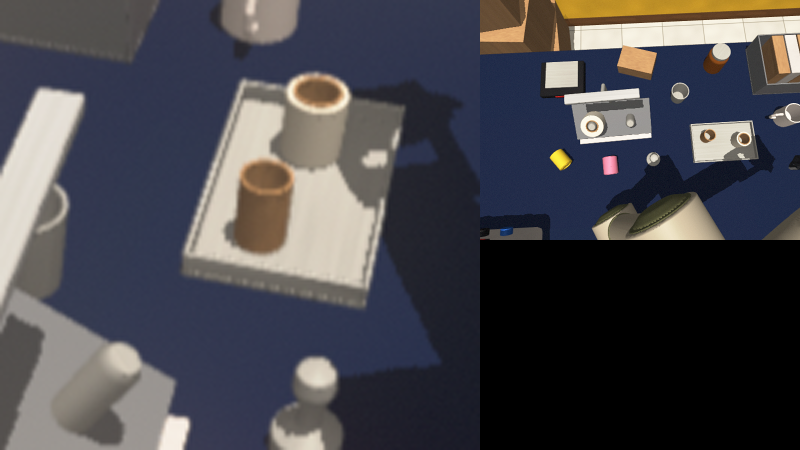

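The roll stands upright with its top ring at (318,93), against a prediction of (320,93). Core, tamper, cup and full roll are unmoved. I'm handing the job in.

```bash
python3 -c "
from plant import manip
manip.close_job()"
```

```text
the job is handed in; nothing more can be done
```

I slid the used-up roll off its spindle along the axis and stood it upright in the free end of the tray. It touched the floor at TCP z = 0.047 m while still gripped, then I released it. The job was handed in at about 17 s on the clock, well under 42 s.

- **Placement:** In the last side view the roll's top ring was at (318,93) in the enlarged crop, against (320,93) predicted for an upright roll at (0.487, -0.370). The roll's tilt was judged only from that picture, not measured.
- **Other objects:** The full roll, bare core, tamper and cup all looked unmoved.
- **Forces:** Force readings were low at every check, with about 9 N at the close and about 5 N at set-down.
- **Disagreements:** On approach, the wrist view put the roll about 2–4 mm from my estimate, which I partly corrected before the grasp. The floor contact came about 1 mm higher than expected.

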